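# Wet the brushes of a gummed-tape machine and hold its brush cover open

### The job

Charge the brushes of the gummed-tape machine: stand the white water bottle in the machine's round well, press it right down on the sprung valve pad for a full second, and leave it standing in the well. Then tug the steel bar of the dark brush cover upwards to learn whether the cover is caught, before you touch the red release slide; if it is caught, push the slide all the way away from the cover to free it. Lift the cover right up, to its stop or nearly, so that the brushes can be checked, and finish while still holding it there in the gripper, because it falls shut by itself; leave everything else on the table where it is.

Things in the scene. Friction and masses are not known exactly. Their poses are not given: they have to be found in the camera images.
- machine: Gummed-tape machine, light grey, fixed, 250 mm (its x) by 500 mm (its y). Origin on the table under it; x points away from the operator's side, y to the left, z up. From right to left: deck (top 115 mm high, x -125 to -20, y -210 to -88 mm) with the red slide, behind it the black bottle well; the brush bay under the dark cover; the roll housing, 242 mm high, from y = 87 mm on.
- well (a point): Centre of the top of the blue valve pad when it is up, 78 mm above the table, at x 35, y -148 mm of the machine. The well is a round black collar, inside diameter 75 mm, outside 96 mm, its rim 100 mm above the table, so 22 mm above the pad.
- valve_pad (a joint): Travel of the sprung valve pad (56 mm across): 0 is up, 0.010 m is fully down on a hard stop. The spring takes 4 N to start and 12 N at the bottom, so the bottle's own weight (3 to 5.5 N) sinks it 2 mm at most; it springs back up when let go.
- bottle: White water bottle with a pale blue band and a blue cap, standing upright on the table to the right of the machine. Origin: centre of its underside, z up. 165 mm high; body 64 mm in diameter up to 98 mm, then a shoulder; round blue cap 38 mm in diameter from 129 to 165 mm above its foot. About 0.32 to 0.53 kg, opaque and rigid; its valve is in the foot, so it goes into the well upright.
- brush_cover: Dark blue-grey cover of the brush bay, 120 mm deep, 160 mm wide, 0.35 kg, top 130 mm above the table when shut. Origin: mid-length on the hinge line along its far edge, 128 mm above the table, at x 5, y -5 mm of the machine; shut, its axes are those of the machine; it turns about its y. Nothing holds it up: it falls shut from any angle.
- cover_angle (a joint): Opening angle of the cover: 0 shut, 1.35 rad at its stop, front edge up. The catch inside cannot be seen, and may or may not be engaged when the cover is shut. If it is, the cover has about 0.04 rad of play and then stops dead (a barely engaged catch may give way to a firm tug); if not, it lifts freely with about 2 N at the bar.
- cover_bar (a point): Middle of the cover's round steel handle bar, 10 mm thick, 100 mm long along the machine's y, 40 mm in front of the cover's front face, 116 mm above the table when shut; at (-163, 0, -12) mm in the frame of brush_cover. Free all round, it overhangs the machine's foot; a gripper pointing down can straddle it, closing along the machine's x, and stay so while the bar turns between the pads.
- release (a joint): Travel of the red release slide along the machine's -y (to the right, away from the cover): 0 at the start, 0.018 m fully moved, which draws the catch for good. Needs about 5 N and stays where it is left.
- release_top (a point): Centre of the top of the red thumb piece of the release slide, a block 20 mm (machine x) by 12 mm (machine y), standing 30 mm above the deck, so its top is 145 mm above the table. Free for 45 mm or more all round.
- tags: Bystander: stack of white swing tags, 100 by 70 by 14 mm, lying in front of the machine. Origin under its centre.
- spare_roll: Bystander: spare roll of brown tape lying flat, 156 mm in diameter, 70 mm high. Origin under its centre.
- glue_jar: Bystander: amber jar with a black lid, 62 mm in diameter, 85 mm high. Origin under its centre.
- stirrup: Bystander: steel stirrup iron lying on its side, 130 by 130 mm, 46 mm high. Origin on the table near its middle.
- horse_brush: Bystander: wooden horse brush, 170 by 60 by 45 mm. Origin under its centre.

How it is judged:
By the outcome, as a careful person would: the job done as asked, in the order asked, and still so for the second after the job is handed in, while the arm keeps its last pose, push and grip.
It also fails if it takes over 72 s, if anything falls off the work surface, if the arm or the gripper's body presses on something with over 40 N, if the wrist force passes 120 N, or if a joint passes its speed limit or range.

### The arm

A 7-joint arm with a two-finger parallel gripper is mounted at the origin on the work surface. World frame = base frame: x ahead of the robot, y to its left, z up, the work surface at z = 0. Lengths are in m, angles in rad, forces in N, time in s.
With the tool pointing down it reaches from about 0.425 to 0.95 m from the base axis. Payload 4.7 kg.
Tool frame: the origin (TCP) lies between the finger pads; the fingertips stand 25 mm ahead of it and the grasp point (between the pads) lies 6 mm ahead of it; x points along the fingers, z is the direction in which the jaws open and shut, and the axes are right-handed (so a half turn about x gives the same grasp; the last joint's range is limited). The gripper opens to 85 mm and grips with 20 to 120 N. Pads are 22 mm wide; open, the fingers measure 114 mm over their backs; the gripper's body (76 mm by 85 mm) begins 54 mm behind the grasp point. The pads swing forward as they close: fully open they stand 13 mm farther back than shut.
Start: joints at [1.22, 0.469, -0.049, 1.532, 0.024, 1.141, -0.082], TCP at [0.214, -0.64, 0.256] pointing down, gripper open.
Joint ranges: [-2.59, 2.59], [-0.33, 1.99], [-1.39, 1.29], [0.1, 2.45], [-1.04, 4.18], [0.21, 1.99], [-2.66, 2.66]. Speed limits (rad/s): [2.57, 2.57, 3.14, 3.14, 3.14, 3.14, 3.14].

### API

Orientations are given as a 3x3 rotation matrix whose columns are the frame's x, y, z axes.
In Python, from rig import * gives the robot as it stands. Calls block until the motion is done:
- movep(position, orientation): joint-space move of the TCP to a pose.
- move_l(position, attitude=None, feed=0.15, until_force=None): straight line of the TCP; attitude=None keeps the orientation; feed is the mean speed in m/s. With until_force (N) it stops when the force on the tool has changed by that much, and returns True; else False.
- move_joints(angles): joint-space move.
- command_gripper(opening, newtons=None): finger opening in m; newtons is the grip in N (None keeps the last); returns when the fingers have stopped.
- sleep(seconds).
- inverse_kinematics(position, orientation): joint angles nearest the present ones, or None.
- sense(): the state.
- camera(name): name is "scene" or "top" or "wrist"; returns (picture, depth): 400x640x3 uint8, red, green, blue; 400x640 float32, m along the optical axis (not along the pixel's ray), 0 where there is no reading.
- camera_params(name): a dict with "K" (3x3 intrinsics, pixels), "position" and "rotation" of the camera in the world; the wrist camera has in their place "tool_from_camera" (4x4, takes a point from camera to tool coordinates, whose origin is the TCP and whose axes are the tool frame's). Camera axes: x right, y down, z forward; pixel columns grow to the right and rows downward; lengths in m; the calibration is good to about 2 mm. A picture is of the moment at which its call begins: read the wrist's pose just before it. camera_params takes no time and is no camera call.
A pose or a line that the arm cannot do raises Unreachable and nothing moves.
- finish_job(): hands the job in, once; it reports no verdict.
The state is a dict: "time_s": time; "joint_pos": joint angles; "qd": joint speeds; "joint_efforts": joint torques, N m; "position": TCP position; "tcp_rot": TCP orientation; "wrist_force": force on the tool from outside, world axes, zero at the start; "ft_torque": the same for the moment, N m; "finger_gap": finger opening in m.
Only numpy, scipy, OpenCV 4.12 (cv2) and the standard library are available. Lean on these libraries where they do the work, as an engineer would, in place of code of your own. Each camera call takes 0.05 s, during which the arm holds its last target.

## Working session

There is one attempt and no reset: what is moved stays moved. The work goes in short steps, each a Python script; the robot and the scene stay as the last script left them, time stands still between calls to the robot, and variables do not carry over. Pictures are saved under pics/ and viewed, and the job is handed in when it is done.

```bash
ls; mkdir -p pics
python3 - <<'E'
from rig import *
import cv2,numpy as np
for n in("scene","top"):
    p,d=camera(n); cv2.imwrite(f"pics/{n}0.png",p[:,:,::-1]); np.save(f"pics/{n}0.npy",d)
    c=camera_params(n); print(n,c)
s=sense();print(s["time_s"],s["position"],s["tcp_rot"],s["wrist_force"])
E
```

```text
pics
scene {'K': array([[426.31371828,   0.        , 322.88506369],
       [  0.        , 426.31371828, 197.69339401],
       [  0.        ,   0.        ,   1.        ]]), 'position': array([1.31056175, 0.22699695, 1.04187367]), 'rotation': array([[-0.33164697,  0.69625672, -0.63658217],
       [ 0.9433843 ,  0.24044659, -0.22849838],
       [-0.00602952, -0.67632242, -0.73658104]])}
top {'K': array([[438.9201547 ,   0.        , 317.01737476],
       [  0.        , 438.9201547 , 200.29811149],
       [  0.        ,   0.        ,   1.        ]]), 'position': array([ 0.40778803, -0.03856097,  1.21281354]), 'rotation': array([[-0.02622994, -0.99536742,  0.09249701],
       [-0.99943422,  0.02416293, -0.02339649],
       [ 0.02105311, -0.09305836, -0.99543805]])}
0.1 [ 0.21335674 -0.63988734  0.25534905] [[-6.14654027e-04  9.48652762e-01  3.16318762e-01]
 [ 1.66737523e-03  3.16319355e-01 -9.48651298e-01]
 [-9.99998421e-01 -5.56702701e-05 -1.77618709e-03]] [-0.23391309  0.00359011 -0.41999417]
```

View pics/scene0.png

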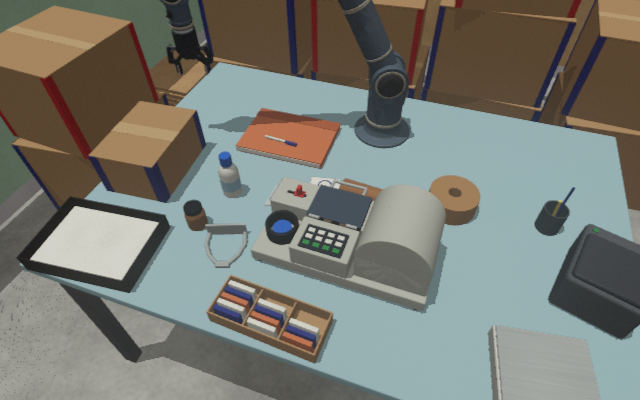

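View pics/top0.png

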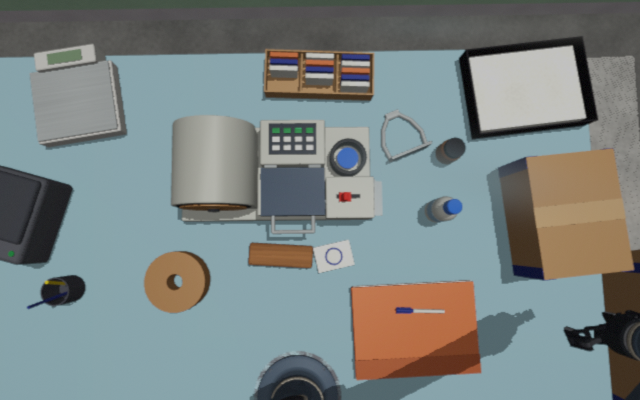

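The scene view shows the machine in mid-table. In the top view, the well is at about (347,157), the red slide at (346,197), the bar at (293,232) and the bottle cap at (453,206). The robot base is at the bottom of the frame. Next I'll enlarge the key areas.

Run:
```python
import cv2
p=cv2.imread("pics/top0.png")
c=p[110:250,250:400]; cv2.imwrite("pics/c1.png",cv2.resize(c,None,fx=4,fy=4,interpolation=cv2.INTER_CUBIC))
c=p[180:240,410:490]; cv2.imwrite("pics/c2.png",cv2.resize(c,None,fx=8,fy=8,interpolation=cv2.INTER_CUBIC))
```

```text
(no output)
```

View pics/c1.png

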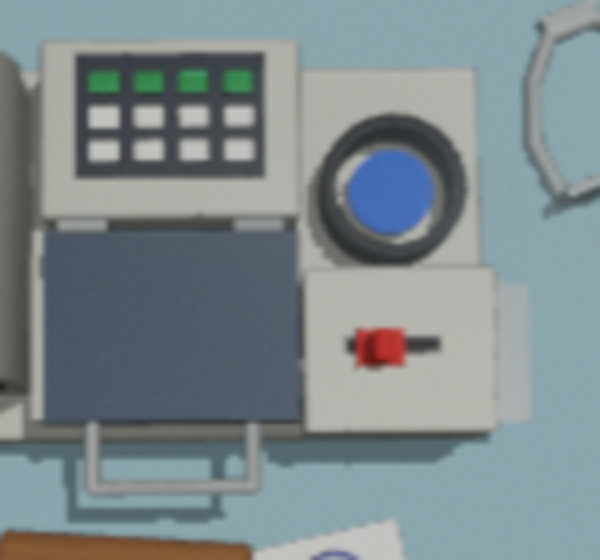

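View pics/c2.png

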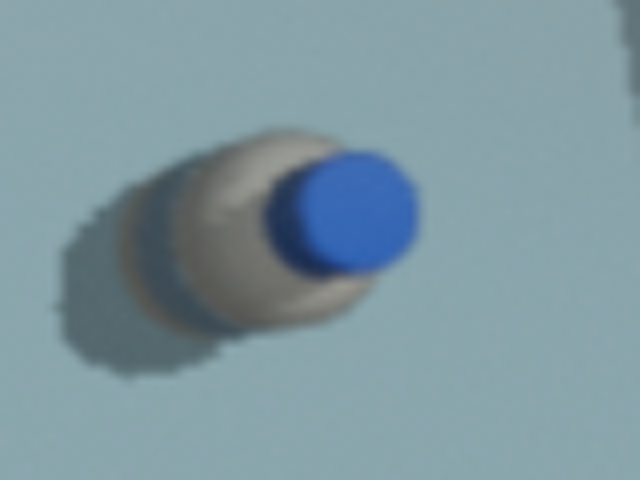

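```bash
cat > h.py <<'E'
import numpy as np,cv2
from rig import *
def ray(name,u,v,z):
    c=camera_params(name);K=c["K"];R=c["rotation"];o=c["position"]
    d=R@np.array([(u-K[0,2])/K[0,0],(v-K[1,2])/K[1,1],1]);return o+d*(z-o[2])/d[2]
def depthpt(name,u,v,D):
    c=camera_params(name);K=c["K"]
    z=D[int(round(v)),int(round(u))]
    return c["position"]+c["rotation"]@(np.array([(u-K[0,2])/K[0,0],(v-K[1,2])/K[1,1],1])*z)
def proj(name,P):
    c=camera_params(name);q=c["rotation"].T@(np.array(P)-c["position"]);w=c["K"]@q;return w[:2]/w[2]
def down(yaw):  # z axis (jaw) at angle yaw in xy, x down
    z=np.array([np.cos(yaw),np.sin(yaw),0]);x=np.array([0,0,-1.]);return np.stack([x,np.cross(z,x),z],1)
def save(name,f,box=None,k=1):
    p,d=camera(name);q=p[:,:,::-1]
    if box: q=q[box[1]:box[3],box[0]:box[2]]
    cv2.imwrite(f"pics/{f}.png",cv2.resize(q,None,fx=k,fy=k,interpolation=cv2.INTER_CUBIC));return d
E
python3 - <<'E'
from h import *
np.set_printoptions(precision=4,suppress=True)
D=np.load("pics/top0.npy")
f=lambda X,Y:(250+X/4-.5+.125,110+Y/4-.5+.125)
for n,X,Y,z in[("pad",391,192,.078),("rim",391,190,.1),("slide",388,343,.145),("bar",174,489,.121),("barL",88,487,.121),("barR",260,490,.121),
 ("coverFL",44,424,.130),("coverFR",301,421,.130),("coverBL",46,231,.130),("coverBR",298,230,.130),("deckFR",494,430,.115),("deckFL",306,430,.115),("deckBR",494,268,.115),("panel",515,350,0)]:
    u,v=f(X,Y);print(n,u,v,ray("top",u,v,z),depthpt("top",u,v,D))
u,v=410+359/8-.5,180+212/8-.5
print("cap",u,v,ray("top",u,v,.165),depthpt("top",u,v,D))
E
```

```text
pad 347.375 157.625 [ 0.6238 -0.1479  0.078 ] [ 0.624  -0.148   0.0767]
rim 347.375 157.125 [ 0.6209 -0.1458  0.1   ] [ 0.6253 -0.148   0.0768]
slide 346.625 195.375 [ 0.5174 -0.1365  0.145 ] [ 0.5175 -0.1366  0.1436]
bar 293.125 231.875 [ 0.4321 -0.0029  0.121 ] [ 0.4321 -0.0029  0.1209]
barL 271.625 231.375 [0.4347 0.0502 0.121 ] [0.4347 0.0504 0.1193]
barR 314.625 232.125 [ 0.4301 -0.0562  0.121 ] [ 0.4301 -0.0563  0.118 ]
coverFL 260.625 215.625 [0.4739 0.0759 0.13  ] [0.4785 0.0838 0.0548]
coverFR 324.875 214.875 [ 0.4718 -0.0825  0.13  ] [ 0.4763 -0.0856  0.0533]
coverBL 261.125 167.375 [0.5941 0.0729 0.13  ] [0.607  0.0807 0.055 ]
coverBR 324.125 167.125 [ 0.5911 -0.0839  0.13  ] [ 0.5917 -0.0841  0.1265]
deckFR 373.125 217.125 [ 0.464  -0.2041  0.115 ] [ 0.464  -0.2041  0.1147]
deckFL 326.125 217.125 [ 0.4669 -0.0861  0.115 ] [ 0.4682 -0.0871  0.0921]
deckBR 373.125 176.625 [ 0.5665 -0.208   0.115 ] [ 0.5668 -0.2083  0.1129]
panel 378.375 197.125 [ 0.5252 -0.2382  0.    ] [ 0.5178 -0.2256  0.0764]
cap 454.375 206.0 [ 0.4833 -0.394   0.165 ] [ 0.4835 -0.3948  0.1627]
```

```bash
cat >> h.py <<'E'
def fit():
    A=[((35,-148),(.6238,-.1479)),((35,-148),(.6209,-.1458)),((-158,-5),(.4321,-.0029)),((-115,75),(.4739,.0759)),((-115,-85),(.4718,-.0825)),((5,75),(.5941,.0729)),((5,-85),(.5911,-.0839)),((-125,-210),(.464,-.2041)),((-125,-88),(.4669,-.0861)),((-20,-210),(.5665,-.208))]
    m=np.array([a[0] for a in A])/1000;w=np.array([a[1] for a in A])
    mc,wc=m.mean(0),w.mean(0);a,b=m-mc,w-wc
    th=np.arctan2((a[:,0]*b[:,1]-a[:,1]*b[:,0]).sum(),(a*b).sum())
    R=np.array([[np.cos(th),-np.sin(th)],[np.sin(th),np.cos(th)]])
    return th,R,wc-R@mc,w-((R@m.T).T+wc-R@mc)
TH,RM,TM,_res=fit()
def M(x,y): return RM@np.array([x,y])+TM   # machine (m) -> world xy
E
python3 - <<'E'
from h import *
np.set_printoptions(precision=4,suppress=True)
print(TH,TM,_res,"well",M(.035,-.148),"bar",M(-.158,-.005))
# slide in machine coords
print("slide m",RM.T@(np.array([.5174,-.1365])-TM))
# bottle second view
for n in["scene"]:
  print(proj(n,[.4833,-.394,.165]))
import cv2
p=cv2.imread("pics/scene0.png");cv2.imwrite("pics/c3.png",cv2.resize(p[140:210,190:270],None,fx=8,fy=8,interpolation=cv2.INTER_CUBIC))
cv2.imwrite("pics/c4.png",cv2.resize(p[160:270,240:400],None,fx=5,fy=5,interpolation=cv2.INTER_CUBIC))
for P in [(*M(.035,-.148),.078),(*M(-.158,-.005),.116),(.5174,-.1365,.145)]: print(proj("scene",P))
E
```

```text
Traceback (most recent call last):
NameError: name '_res' is not defined
```

Run:
```python
from h import *
np.set_printoptions(precision=4,suppress=True)
print(TH,TM,fit()[3],"well",M(.035,-.148),"bar",M(-.158,-.005))
print("slide m",RM.T@(np.array([.5174,-.1365])-TM))
for n in["scene"]:
  print(proj(n,[.4833,-.394,.165]))
import cv2
p=cv2.imread("pics/scene0.png");cv2.imwrite("pics/c3.png",cv2.resize(p[140:210,190:270],None,fx=8,fy=8,interpolation=cv2.INTER_CUBIC))
cv2.imwrite("pics/c4.png",cv2.resize(p[160:270,240:400],None,fx=5,fy=5,interpolation=cv2.INTER_CUBIC))
for P in [(*M(.035,-.148),.078),(*M(-.158,-.005),.116),(.5174,-.1365,.145)]: print(proj("scene",P))
```

```text
-0.008961363772830312 [0.5891 0.0011] [[ 0.0011 -0.0007]
 [-0.0018  0.0014]
 [ 0.0011 -0.0005]
 [-0.0008 -0.0013]
 [-0.0015  0.0003]
 [-0.0006 -0.0032]
 [-0.0022  0.    ]
 [ 0.0018  0.0036]
 [ 0.0036 -0.0004]
 [-0.0007  0.0007]] well [ 0.6227 -0.1472] bar [ 0.431  -0.0024]
slide m [-0.0704 -0.1383]
[223.5746 154.7982]
[281.734  226.3866]
[349.5085 184.0666]
[297.4618 186.4021]
```

View pics/c3.png

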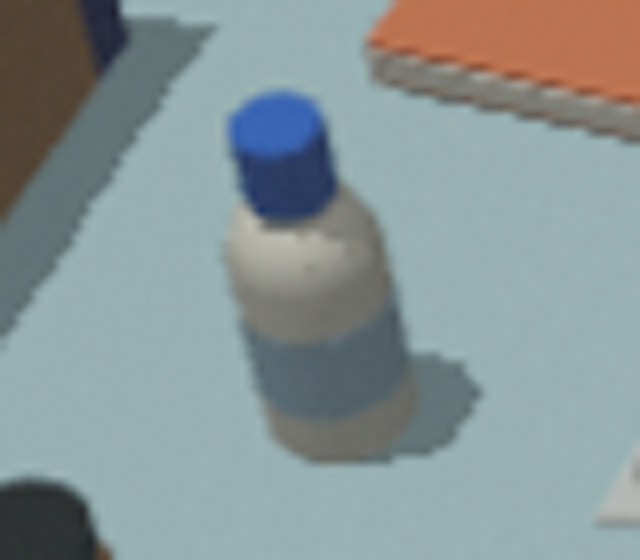

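View pics/c4.png

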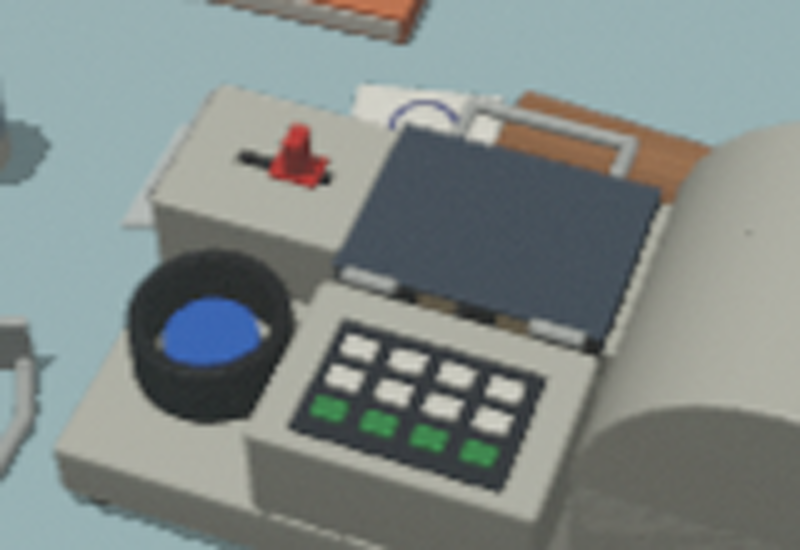

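Cross-checks in the scene view agree to about 2 mm: cap top seen at (224.3,155.1) against (223.6,154.8) predicted, pad at (281.9,225.9) and bar at (350.5,183.9). The slide differs by about 1.5 px, so I'll measure it again later. Next I'll check reach, then pick the bottle.

Run:
```python
from h import *
np.set_printoptions(precision=3,suppress=True)
w=M(.035,-.148)
for n,p,y in[("b",(.4833,-.394,.25),-.45),("b",(.4833,-.394,.16),-.45),("w",(*w,.36),-.45),("w",(*w,.225),-.45),("bar",(*M(-.158,-.005),.122),TH),("bar2",(*M(-.158,-.005),.20),TH),("sl",(.517,-.115,.15),TH)]:
    print(n,inverse_kinematics(p,down(y)))
for a in np.linspace(0,1.35,6):
    x=.005-.163*np.cos(a)-.012*np.sin(a)*-1*-1*-1; z=.128+.163*np.sin(a)-.012*np.cos(a)
    print(a,x,z,inverse_kinematics((*M(x,-.005),z+.006),down(TH)))
```

```text
b [ 0.849  0.41  -0.314  1.657  0.139  1.097  0.046]
b [ 0.834  0.499 -0.297  1.745  0.176  0.924  0.014]
w [ 0.533  0.392 -0.519  1.459  0.196  1.342 -0.447]
w [ 0.535  0.491 -0.519  1.635  0.267  1.088 -0.508]
bar [ 0.548  0.357 -0.754  2.189  0.37   0.722 -0.465]
bar2 [ 0.619  0.218 -0.795  2.112  0.201  0.886 -0.301]
sl [ 0.599  0.42  -0.578  1.96   0.302  0.847 -0.151]
0.0 -0.158 0.116 [ 0.548  0.357 -0.754  2.189  0.37   0.722 -0.465]
0.27 -0.1488938788673742 0.1599119734238888 [ 0.579  0.291 -0.774  2.13   0.278  0.82  -0.374]
0.54 -0.128636883162466 0.20151166246309155 [ 0.582  0.257 -0.768  2.046  0.224  0.921 -0.315]
0.81 -0.09869679847869305 0.23778482822691227 [ 0.563  0.26  -0.752  1.943  0.208  1.016 -0.292]
1.08 -0.06124302967770024 0.26610318215216155 [ 0.529  0.294 -0.731  1.83   0.219  1.099 -0.291]
1.35 -0.01898940970224585 0.28441482708062893 [ 0.491  0.352 -0.717  1.715  0.249  1.168 -0.304]
```

All poses are reachable. Now I'll pick the bottle up by its cap.

```bash
cat >> h.py <<'E'
def st(t=""):
    s=sense();print(t,"t=%.2f"%s["time_s"],np.round(s["position"],4),"F",np.round(s["wrist_force"],1),"gap %.4f"%s["finger_gap"])
    return s
E
python3 - <<'E'
from h import *
movep((.4833,-.394,.24),down(-.45));st("above")
move_l((.4833,-.394,.161),feed=.12);st("down")
command_gripper(.02,50);st("grip")
save("scene","s1",(150,60,400,260),3)
move_l((.4833,-.394,.166),feed=.05);st("lift")
E
```

```text
above t=1.47 [ 0.4818 -0.3963  0.2399] F [ 0.3 -0.4 -0.1] gap 0.0853
down t=2.27 [ 0.4837 -0.3945  0.1617] F [-1.2  1.   0.1] gap 0.0852
grip t=2.78 [ 0.4838 -0.3943  0.1618] F [ 0.5 -0.5  2.9] gap 0.0366
lift t=3.08 [ 0.4825 -0.3936  0.1651] F [-0.5  0.4 -5.3] gap 0.0364
```

View pics/s1.png

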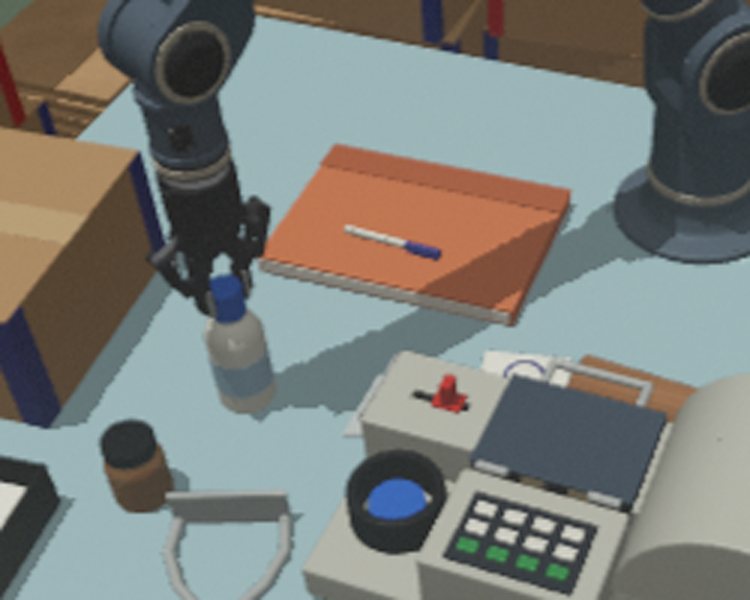

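The bottle is gripped by its cap (gap 36.5 mm, lift force about −5 N) and hangs upright at about (240,350) in the crop. I'll carry it over the well and look before lowering.

Run:
```python
from h import *
w=M(.035,-.148)
move_l((.4833,-.394,.36),feed=.2)
movep((*w,.36),down(-.45))
move_l((*w,.285),feed=.1);sleep(.3);st("over")
save("scene","s2",(220,130,340,270),4);save("top","t2",(300,100,400,220),5)
print(proj("scene",(*w,.1)),proj("top",(*w,.1)))
```

```text
over t=6.49 [ 0.6229 -0.1471  0.2855] F [ 0.2 -0.7 -5.4] gap 0.0365
[281.13961302 221.55705965] [347.88530463 156.40960413]
```

View pics/s2.png

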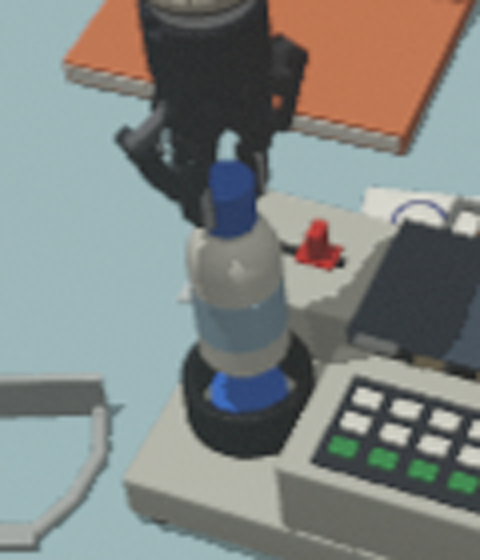

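View pics/t2.png

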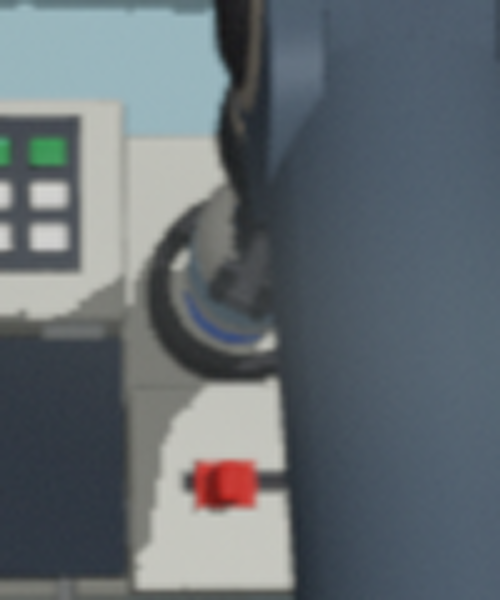

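The bottle foot is centred over the collar to about 1.5 mm. I'll lower it.

Run:
```python
from h import *
w=M(.035,-.148)
r=move_l((*w,.243),feed=.06,until_force=6);s=st(f"a {r}")
if not r:
    r=move_l((*w,.220),feed=.02,until_force=27);s=st(f"b {r}")
    sleep(.2);st();save("scene","s3",(220,130,340,270),4)
```

```text
a False t=7.44 [ 0.6231 -0.1472  0.2433] F [ 0.5 -0.  -4.7] gap 0.0365
b True t=8.26 [ 0.6233 -0.1469  0.2301] F [-2.5  0.2  7. ] gap 0.0362
 t=8.46 [ 0.6232 -0.1469  0.2302] F [-1.8 -0.7  6.9] gap 0.0361
```

View pics/s3.png

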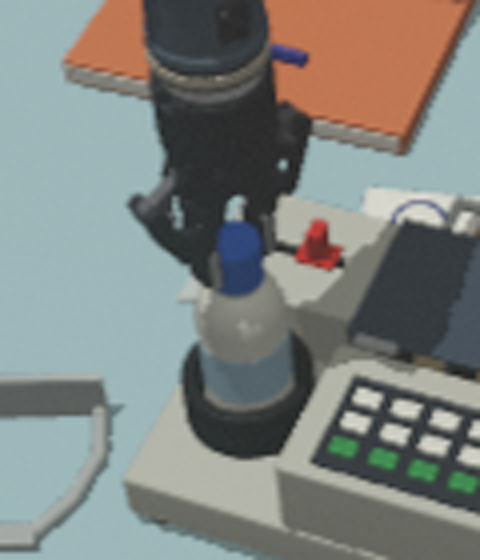

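The bottle is in the well. The pad load is only about 12 N (7 N push plus weight), so I'll push on to the stop.

Run:
```python
from h import *
w=M(.035,-.148)
z=sense()["position"][2]
for i in range(6):
    z-=.0015
    move_l((*w,z),feed=.02);s=st("p%d cmd %.4f"%(i,z))
    if s["wrist_force"][2]>22: break
for i in range(4):
    sleep(.4);s=st("hold")
```

```text
p0 cmd 0.2287 t=8.76 [ 0.6233 -0.1471  0.2303] F [-3.1 -0.1  5.2] gap 0.0360
p1 cmd 0.2272 t=9.01 [ 0.6234 -0.147   0.2298] F [-3.9 -0.1 10.5] gap 0.0363
p2 cmd 0.2257 t=9.26 [ 0.6236 -0.1469  0.2297] F [-5.1  0.5 16.2] gap 0.0364
p3 cmd 0.2242 t=9.51 [ 0.6238 -0.1467  0.2296] F [-7.1  1.  22.6] gap 0.0362
hold t=9.91 [ 0.6238 -0.1468  0.2297] F [-7.5  1.3 21.8] gap 0.0365
hold t=10.31 [ 0.6238 -0.1468  0.2297] F [-7.4  1.2 23. ] gap 0.0362
hold t=10.71 [ 0.6238 -0.1468  0.2297] F [-7.5  2.  23. ] gap 0.0364
hold t=11.11 [ 0.6238 -0.1467  0.2296] F [-7.4  0.8 22.1] gap 0.0367
```

The pad sits hard on its stop: z holds at 0.2297 while the force climbs, with about 27 N on the pad, held for over 1.5 s. I'll unload, release, and look with the arm out of the way above the bar.

Run:
```python
from h import *
w=M(.035,-.148)
move_l((*w,.237),feed=.03);st("unload")
command_gripper(.07);st("open")
move_l((*w,.33),feed=.12);st("up")
b=M(-.158,-.005)
movep((*b,.22),down(TH));st("above bar")
save("scene","s4",(220,130,380,270),4)
T=np.eye(4);s=sense();print(s["position"],s["tcp_rot"])
save("wrist","w4",None,1.2)
save("top","t4",(250,100,410,250),4)
```

```text
unload t=11.68 [ 0.623  -0.1473  0.2367] F [0.4 0.1 0.5] gap 0.0364
open t=12.11 [ 0.6227 -0.1472  0.2368] F [-0.2 -0.9  0.8] gap 0.0704
up t=13.03 [ 0.6222 -0.1472  0.3291] F [0.5 0.1 0.6] gap 0.0697
above bar t=14.07 [ 0.4326 -0.0029  0.2206] F [ 0.7 -0.2  0.1] gap 0.0703
[ 0.43277404 -0.00301082  0.22067586] [[ 2.18571424e-03  1.06755525e-02  9.99940626e-01]
 [ 5.02201660e-04  9.99942877e-01 -1.06766743e-02]
 [-9.99997485e-01  5.25508002e-04  2.18022810e-03]]
```

View pics/s4.png

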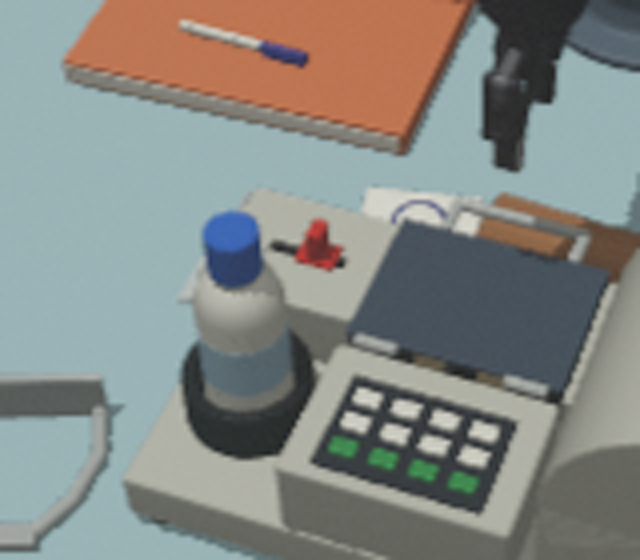

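View pics/w4.png

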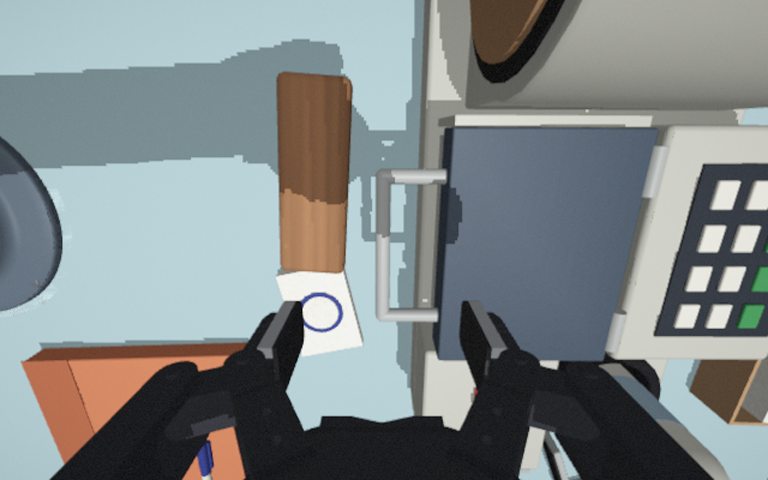

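View pics/t4.png

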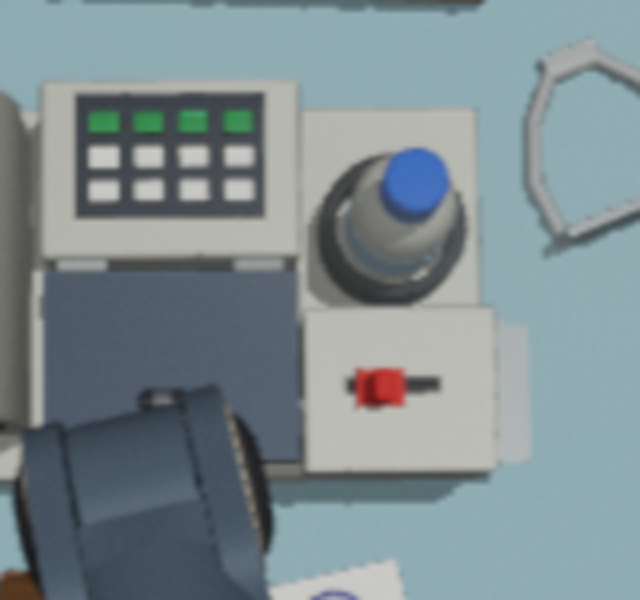

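The bottle stands upright in the well, cap at (232,250) in the scene crop and the collar round its foot. In the wrist view the bar is at x≈382, midway between the fingers. I'll straddle it with a narrow opening, because the cover face is only 40 mm behind it, then tug.

Run:
```python
from h import *
b=M(-.158,-.005)
command_gripper(.03)
r=move_l((*b,.122),feed=.1,until_force=8);s=st(f"at bar {r}")
if not r:
    command_gripper(0.,60);s0=st("grip")
    r=move_l((*b,.150),feed=.04,until_force=22);s=st(f"tug {r}")
    sleep(.2);st("after")
    save("scene","s5",(280,120,420,240),5)
```

```text
at bar False t=15.82 [ 0.4315 -0.0024  0.1225] F [-0.8 -0.1  0.7] gap 0.0298
grip t=16.14 [ 0.4336 -0.0024  0.1231] F [ 4.7 -1.  -1.1] gap 0.0075
tug True t=16.52 [ 0.4332 -0.0025  0.1298] F [  6.9   1.3 -15.7] gap 0.0078
after t=16.73 [ 0.4332 -0.0025  0.1297] F [  6.1   0.4 -13.6] gap 0.0080
```

View pics/s5.png

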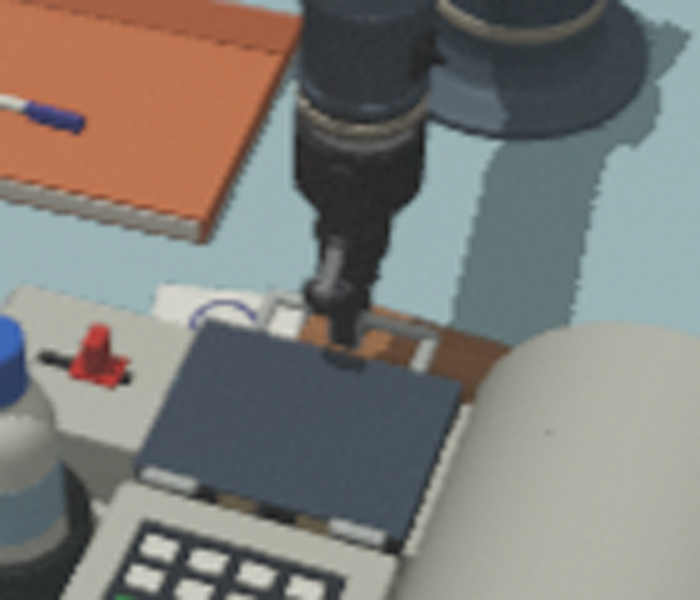

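The cover rose 6.7 mm (≈0.04 rad), then stopped as the force built, which suggests it is caught. One slightly firmer pull will confirm.

Run:
```python
from h import *
s=sense();p=np.array(s["position"]);z=p[2]
for i in range(12):
    z+=.0015
    move_l((p[0],p[1],z),feed=.03);s=st("%d"%i)
    if s["wrist_force"][2]<-28 or s["position"][2]>.139: break
```

```text
0 t=17.02 [ 0.4332 -0.0025  0.13  ] F [  7.3   0.2 -17.5] gap 0.0078
1 t=17.27 [ 0.4332 -0.0026  0.1305] F [ 10.5   0.3 -28.5] gap 0.0073
```

It's caught: held dead at 28 N with no further travel. I'll let the cover down, let go, and measure the slide's top from depth.

Run:
```python
from h import *
np.set_printoptions(precision=4,suppress=True)
for n,(u0,u1,v0,v1) in (("top",(335,362,185,208)),("scene",(285,312,175,205))):
    D=np.load(f"pics/{n}0.npy");c=camera_params(n)
    p=cv2.imread(f"pics/{n}0.png")
    P=[];
    for v in range(v0,v1):
        for u in range(u0,u1):
            b,g,r=map(int,p[v,u])
            if r>100 and r>2*g:
                q=depthpt(n,u,v,D);P.append([*q])
    P=np.array(P);t=P[P[:,2]>.138]
    print(n,len(P),len(t),t.min(0),t.max(0),t.mean(0));
    t=P[(P[:,2]>.12)];print(t.min(0),t.max(0)); print(P[:,2].min())
p=np.array(sense()["position"])
move_l((p[0],p[1],.1225),feed=.05);st("lowered")
command_gripper(.03);st("open")
move_l((p[0],p[1],.21),feed=.15);st("up")
```

```text
top 92 37 [ 0.4078 -0.1404  0.1398] [ 0.5257 -0.0386  1.2128] [ 0.5136 -0.1322  0.1729]
[ 0.4078 -0.147   0.1201] [ 0.526  -0.0386  1.2128]
0.11171680497199366
scene 61 17 [ 0.5131 -0.1363  0.1391] [ 0.5286 -0.1285  0.1502] [ 0.5211 -0.1317  0.1442]
[ 0.5131 -0.1403  0.1203] [ 0.5309 -0.1273  0.1502]
0.11342901125548188
lowered t=17.63 [ 0.4337 -0.0024  0.1228] F [ 2.9 -0.2 -1.9] gap 0.0077
open t=17.98 [ 0.4327 -0.0026  0.1224] F [0.4 0.5 0.4] gap 0.0299
up t=18.71 [ 0.4325 -0.0027  0.2094] F [0.5 0.3 0.2] gap 0.0300
```

From depth, the thumb piece is centred near (0.519, −0.134), spanning y −0.128 to −0.140. I'll push it with closed fingers from the cover side.

Run:
```python
from h import *
d=RM@np.array([0,-1.])
a=np.array([.519,-.105])
command_gripper(0.,40)
movep((*a,.20),down(TH));st("above")
r=move_l((*a,.150),feed=.1,until_force=8);st(f"down {r}")
if not r:
    e=a+d*.055
    r=move_l((*e,.150),feed=.04,until_force=20);st(f"push {r}")
    sleep(.1);st()
    save("scene","s6",(240,120,380,240),5)
```

```text
above t=19.71 [ 0.519  -0.1054  0.1994] F [ 0.2  0.1 -0.1] gap 0.0000
down False t=20.36 [ 0.5193 -0.1046  0.1504] F [ 0.2  0.6 -0.1] gap 0.0001
push True t=21.25 [ 0.5187 -0.1341  0.1501] F [0.9 2.9 3.4] gap -0.0004
 t=21.35 [ 0.5186 -0.134   0.1499] F [-0.  2.  1.] gap -0.0001
```

View pics/s6.png

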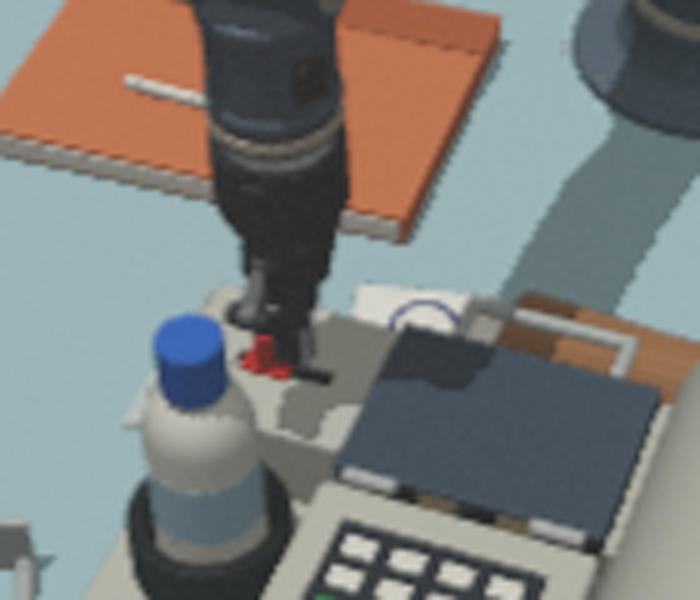

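The slide has moved right, to about (262,355) in the crop. I'll check that it's on its end stop by pushing a little more.

Run:
```python
from h import *
d=RM@np.array([0,-1.])
p=np.array(sense()["position"])[:2]
for i in range(8):
    p=p+d*.002
    move_l((*p,.150),feed=.03);s=st("%d"%i)
    if s["wrist_force"][1]>18: break
p=np.array(sense()["position"])[:2]-d*.006
move_l((*p,.15),feed=.05)
move_l((*p,.24),feed=.15)
b=M(-.158,-.005)+[.001,0]
movep((*b,.20),down(TH));st()
save("top","t7",(300,150,400,250),5)
```

```text
0 t=21.65 [ 0.5186 -0.1343  0.1499] F [0.  5.1 0.9] gap 0.0001
1 t=21.90 [ 0.5185 -0.1345  0.1499] F [0.1 9.  1.4] gap 0.0001
2 t=22.15 [ 0.5186 -0.1347  0.15  ] F [-1.  11.7  2.4] gap -0.0002
3 t=22.40 [ 0.5185 -0.1349  0.15  ] F [-0.6 16.3  2.9] gap 0.0002
4 t=22.65 [ 0.5185 -0.135   0.15  ] F [-0.6 19.   3.3] gap -0.0001
 t=24.52 [ 0.4321 -0.0027  0.1997] F [-0.2 -1.  -0.2] gap -0.0001
```

View pics/t7.png

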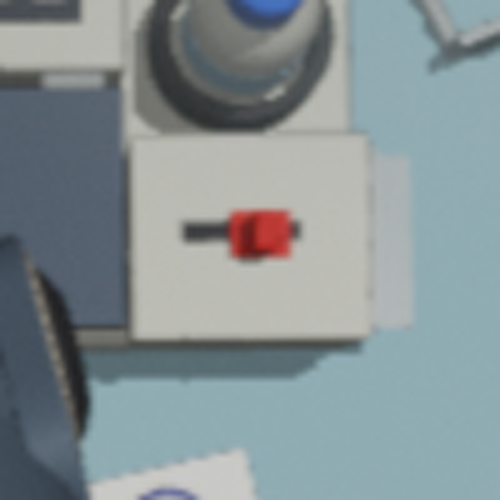

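The slide moved about 7.2 px (≈17.6 mm of 18), with a hard stop at 19 N. I'll re-grip the bar and lift along the arc.

```bash
cat >> h.py <<'E'
def barpt(a):
    x=.005-.163*np.cos(a)-.012*np.sin(a); z=.128+.163*np.sin(a)-.012*np.cos(a)
    p=M(x,-.005)+np.array([.002,0]); return (*p,z+.0065)
E
python3 - <<'E'
from h import *
command_gripper(.03)
p=barpt(0)
r=move_l(p,feed=.1,until_force=8);st(f"at bar {r}")
command_gripper(0.,60);st("grip")
for a in np.arange(.03,.32,.04):
    move_l(barpt(a),feed=.06);s=st("%.2f"%a)
    if np.linalg.norm(s["wrist_force"])>20: print("STOP");break
save("scene","s8",(280,100,420,240),4)
E
```

```text
at bar False t=25.90 [ 0.4334 -0.0023  0.1229] F [-0.3  0.5  2.1] gap 0.0301
grip t=26.23 [ 0.4337 -0.0024  0.1232] F [-1.1 -0.6  3.9] gap 0.0080
0.03 t=26.48 [ 0.4334 -0.0024  0.1278] F [ 2.6 -0.  -2.7] gap 0.0077
0.07 t=26.73 [ 0.4332 -0.0024  0.1341] F [ 4.   0.1 -2.9] gap 0.0078
0.11 t=26.99 [ 0.4332 -0.0024  0.1404] F [ 5.3  0.4 -3.8] gap 0.0076
0.15 t=27.25 [ 0.4336 -0.0024  0.147 ] F [ 4.4 -0.4 -2.2] gap 0.0075
0.19 t=27.51 [ 0.4341 -0.0024  0.1534] F [ 5.2 -1.  -3.1] gap 0.0075
0.23 t=27.77 [ 0.4348 -0.0025  0.1597] F [ 5.8 -1.2 -4.1] gap 0.0073
0.27 t=28.02 [ 0.4358 -0.0025  0.1659] F [ 6.7 -0.7 -5.2] gap 0.0078
0.31 t=28.28 [ 0.4372 -0.0025  0.1724] F [ 4.4 -0.5 -1.8] gap 0.0081
```

View pics/s8.png

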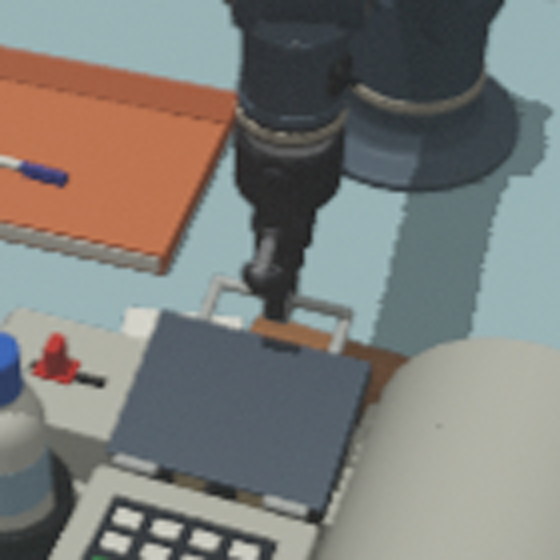

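The cover lifts freely, with the bar still in the jaws at (278,300) in the crop. I'll continue up the arc.

Run:
```python
from h import *
dx=np.array([.001,0,0])
for a in list(np.arange(.41,1.31,.1))+[1.33]:
    move_l(np.array(barpt(a))+dx,feed=.1);s=st("%.2f"%a)
    if np.linalg.norm(s["wrist_force"])>22: print("STOP");break
sleep(.2);st()
save("scene","s9",(260,80,420,240),4)
```

```text
0.41 t=28.65 [ 0.4413 -0.0026  0.1875] F [ 2.2 -0.8 -4.1] gap 0.0078
0.51 t=28.97 [ 0.447  -0.0027  0.2028] F [-4.6  0.2 -0.6] gap 0.0077
0.61 t=29.28 [ 0.4541 -0.0028  0.2176] F [-6.7  0.1  2.8] gap 0.0080
0.71 t=29.60 [ 0.4623 -0.0029  0.2308] F [-8.8 -0.1  1.7] gap 0.0075
0.81 t=29.92 [ 0.4719 -0.003   0.2437] F [-13.3  -0.1   6.4] gap 0.0081
0.91 t=30.23 [ 0.483  -0.0032  0.256 ] F [-16.8  -1.4  14. ] gap 0.0076
1.01 t=30.55 [ 0.4957 -0.0033  0.2675] F [-19.8  -2.1  20.3] gap 0.0078
STOP
 t=30.75 [ 0.4955 -0.0033  0.2673] F [-19.3  -2.6  19.3] gap 0.0078
```

View pics/s9.png

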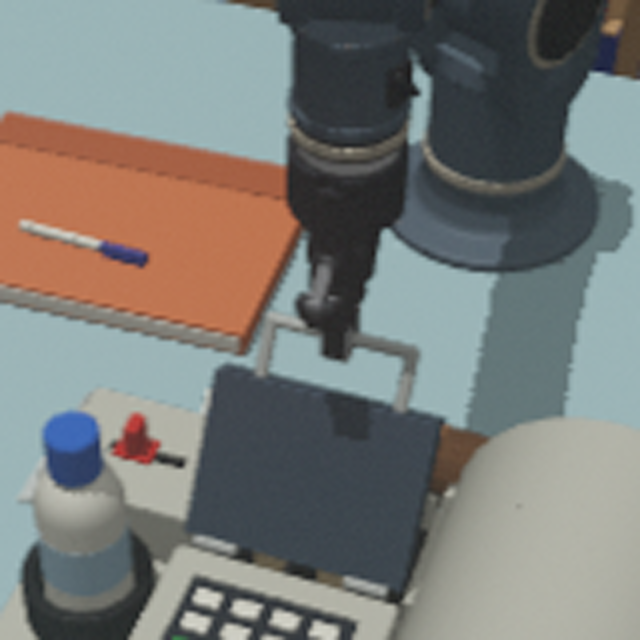

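The cover is well up, but the radial force is growing because my arc radius is a few mm too small. I'll relieve it as I go, correcting by the measured force along the arm of the cover.

```bash
cat > lift.py <<'E'
from h import *
h=M(.005,-.005)+np.array([.002,0])
def ang(p): return np.arctan2(p[2]-.0065-.128,h[0]-p[0])+np.arctan2(12,163)
def step(da,k=4000.,cap=.004):
    s=sense();p=np.array(s["position"]);F=s["wrist_force"]
    a=ang(p);al=a-np.arctan2(12,163)
    rad=np.array([-np.cos(al),0,np.sin(al)]);tan=np.array([np.sin(al),0,np.cos(al)])
    fr=F@rad
    move_l(p+rad*np.clip(fr/k,-cap,cap)+tan*.1634*da,feed=.06)
    s=sense();p=np.array(s["position"]);F=s["wrist_force"]
    r=np.hypot(h[0]-p[0],p[2]-.1345)
    print("t=%.1f a=%.3f r=%.4f fr=%.1f ft=%.1f F="%(s["time_s"],ang(p),r,F@rad,F@tan),np.round(F,1),np.round(p,4),"gap %.4f"%s["finger_gap"])
    return ang(p),F@rad,F@tan
E
python3 - <<'E'
from lift import *
step(0)
for i in range(4):
    a,fr,ft=step(.05)
    if abs(fr)>30 or ft<-20: print("STOP");break
E
```

```text
t=31.1 a=1.001 r=0.1673 fr=-25.6 ft=-2.7 F= [ 13.3   1.2 -22. ] [ 0.4957 -0.0035  0.2684] gap 0.0073
t=31.4 a=1.034 r=0.1668 fr=24.6 ft=-3.6 F= [-17.6  -1.3  17.5] [ 0.5004 -0.0034  0.2711] gap 0.0076
t=31.7 a=1.089 r=0.1681 fr=-22.7 ft=-1.6 F= [ 11.7   0.9 -19.5] [ 0.5074 -0.0036  0.2774] gap 0.0075
t=32.1 a=1.138 r=0.1677 fr=24.7 ft=-2.7 F= [-15.3  -0.8  19.6] [ 0.5147 -0.0036  0.2812] gap 0.0073
t=32.4 a=1.193 r=0.1691 fr=-21.2 ft=-1.3 F= [  9.2   1.1 -19.1] [ 0.5223 -0.0038  0.2867] gap 0.0077
```

Run:
```python
from lift import *
step(0,k=11000.)
for i in range(8):
    a,fr,ft=step(.03,k=11000.)
    if abs(fr)>28 or ft<-7: print("STOP");break
save("scene","s10",(260,60,420,240),3)
```

```text
t=32.7 a=1.203 r=0.1687 fr=9.1 ft=-1.0 F= [-4.8  0.1  7.8] [ 0.524  -0.0038  0.2871] gap 0.0075
t=32.9 a=1.236 r=0.1690 fr=-7.0 ft=-1.0 F= [ 2.1  0.1 -6.7] [ 0.5289 -0.0039  0.2896] gap 0.0074
t=33.2 a=1.268 r=0.1690 fr=3.8 ft=-0.8 F= [-2.3 -0.6  3.1] [ 0.5339 -0.004   0.2917] gap 0.0074
t=33.4 a=1.297 r=0.1692 fr=-2.7 ft=-2.2 F= [-1.  -0.3 -3.3] [ 0.5384 -0.0041  0.2936] gap 0.0073
t=33.7 a=1.326 r=0.1693 fr=1.9 ft=-2.8 F= [-3.3 -1.4  0.9] [ 0.5431 -0.0041  0.2953] gap 0.0073
t=33.9 a=1.362 r=0.1699 fr=0.8 ft=-0.7 F= [-0.9 -0.8  0.5] [ 0.5487 -0.0042  0.2977] gap 0.0077
t=34.2 a=1.367 r=0.1698 fr=5.5 ft=-10.7 F= [-11.8  -0.9   2.4] [ 0.5496 -0.0041  0.2978] gap 0.0079
STOP
```

View pics/s10.png

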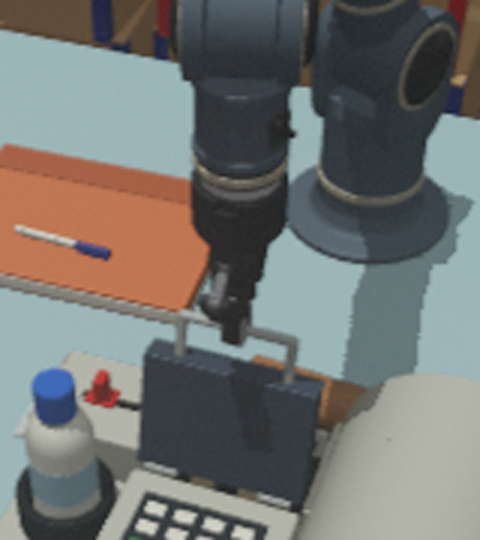

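The stop is reached: tangential force jumps to −10.7 N at an estimated 1.36 rad, with the bar still in the jaws (gap 7.9 mm). One last check of stability and the rest of the table.

Run:
```python
from lift import *
sleep(.8);s=st("hold");print(ang(s["position"]))
save("top","t11");save("scene","s11")
```

```text
hold t=35.03 [ 0.5496 -0.0042  0.2978] F [-12.4  -1.3   1.6] gap 0.0077
1.3674649430524164
```

View pics/t11.png

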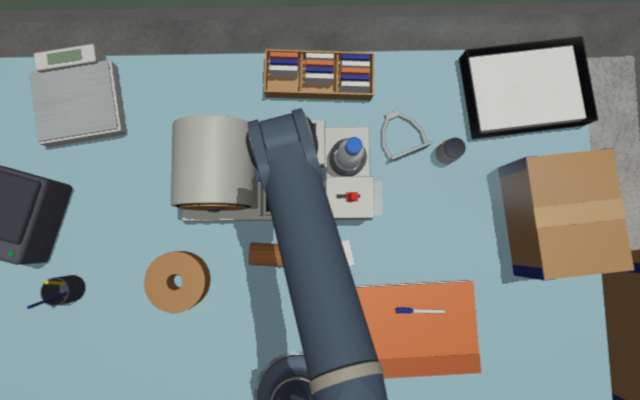

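View pics/s11.png

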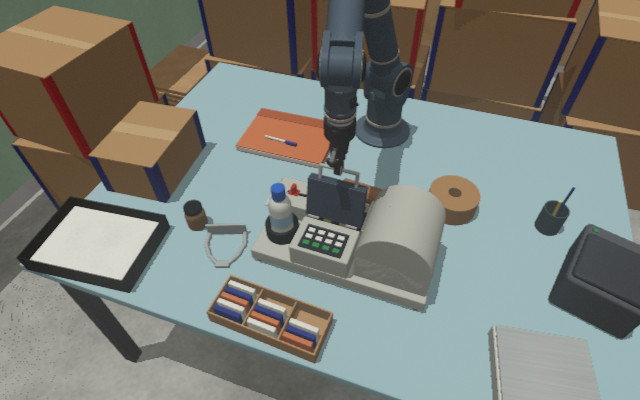

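The bottle stands in the well (scene 280,215), the slide is fully right (top 352,197), and the cover is up with its bar in the gripper (scene 338,170). The bystanders I can see haven't moved. The hold is steady, so I'm handing in.

```bash
python3 -c "
from rig import *
finish_job();print(sense()['time_s'])"
```

```text
the job is handed in; nothing more can be done
the job is handed in; nothing more can be done
```

The job is done and handed in at about 35 s. The cover was caught, so I used the red slide, and the cover is now held open in the gripper.

- **Bottle:** I pressed it down on the valve pad until the pad stopped moving, with about 27 N on it for 1.6 s. It is left standing upright in the well.
- **Tug test:** The bar rose 6.7 mm and then stopped dead, with no further travel at 28 N. I let the cover down again before touching the slide.
- **Slide:** It moved about 17.6 mm of its 18 mm in the picture, and held firm at its stop under 19 N.
- **Cover:** It lifted freely to its stop and stayed steady for the 0.8 s I watched, with the bar still gripped (finger gap 7.7 mm).

**Last checks:**
- **Angle:** My estimate came out at 1.367 rad, just over the 1.35 rad stop, because my machine position is a few mm off. That same error put up to about 28 N along the cover partway up the lift; I corrected for it as I went.
- **Bystanders:** The ones I could see had not moved. The tags and the horse brush were partly hidden by the arm in the last pictures.

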